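# Fit the moulded seal into a split test cell and hold the cell pressed shut

### The job

Lift the white seal ring out of the open forming die and set it flat in the round well of the lower half of the test cell, letting go of it there. Then fit the upper half of the cell over the two dowels and press it down against the spring until the faces of the two halves meet. Finish while still holding the cell pressed shut (do not let go), and leave the other things on the bench where they are.

Things in the scene. Friction and masses are not known exactly. Their poses are not given: they have to be found in the camera images.
- die: Forming die, fixed to the bench: square dark steel block 90 x 90 mm, 20 mm high, with a low foot flange (124 mm along its x, 50 mm wide, 8 mm high), and in the middle of its top an open round cavity 46 mm in diameter and 6 mm deep. Origin: centre of its underside, on the bench; z up.
- seal_ring: White moulded plastic ring, 44 mm outer diameter, 24 mm bore, 14 mm thick, about 35 g. It starts lying flat in the die's cavity and stands 8 mm out of it, so it can be pinched across its outer diameter from above. Origin: centre of its underside; z is its axis.
- cell_base: Lower half of the test cell, fixed: aluminium block 120 mm (its x) x 64 mm (y), top face 40 mm above the bench, dark foot flange 100 mm along y and 8 mm high. Two steel dowels 8 mm thick stand on the top face 46 mm either side of centre along x, rising 22 mm above it, the last 6 mm tapering to 3 mm. Origin: centre of its underside, on the bench; z up.
- well (a point): Middle of the round well in the top of the cell base, at the level of the top face (40 mm above the bench). The well is 49 mm in diameter with a chamfered rim; its floor is the spring plate, 6 mm down.
- spring_plate (a joint): Dark round plate, the floor of the well, on a spring. 0 = fully up (top 6 mm below the cell base's top face: a seal ring lying on it stands 8 mm above that face); grows as it is pushed down, in m, stop at 0.005. The spring pushes up with 7 N at 0 and 1 N more per mm. Cell shut on the ring: about 0.004, 11 N. The upper half's weight alone does not push it down.
- cell_cover: Upper half of the test cell, loose, 0.3 to 0.46 kg: aluminium block 120 mm (its x) x 64 mm (y) x 22 mm thick; two 10 mm through holes 46 mm either side of centre along x; recess below, 50 mm wide, 4 mm deep, over the ring. Starts right way up on the cork mat; fits either way round. Origin: centre of underside; shut, it is 40 mm above the base's origin, 44 mm when resting on the unpressed ring.
- cover_grip (a point): Centre of the top of the square grip block standing on the middle of the upper half: 30 mm along x, 26 mm along y, 32 mm high. This point is 54 mm above the underside of the upper half.
- mat: Cork mat fixed to the bench, 150 x 95 mm, 8 mm thick, under the upper half. Origin: centre of its underside.
- stopper: Bystander: small cork stopper, 26 mm across and 26 mm high, standing. Origin: centre of its foot.
- marker: Bystander: black pen, 16 mm thick, 106 mm long at most, lying. Origin: underside, at mid length.
- brown_bottle: Bystander: brown glass bottle with a red cap, 60 mm wide, about 120 mm tall. Origin: centre of its foot.
- tube_block: Bystander: wooden block with six holes, 60 x 100 x 50 mm. Origin: centre of its underside.
- beaker: Bystander: glass beaker 64 mm wide, 80 mm tall. Origin: centre of its foot.
- spatula: Bystander: spatula, 190 mm long, lying. Origin: near mid length, underside.
- dish: Bystander: small white porcelain dish, 90 mm wide, 22 mm high. Origin: centre of its foot.
Things that resemble listed ones, but are neither listed nor needed, are in the scene too. Of the things that look like the seal_ring, the smallest one is meant.

How it is judged (in metres and radians):
On the way, in this order (a step that is already met when the one before it is completed fails the run):
1. the seal ring is lifted clear of the die (z of seal_ring in the frame of die above 0.04 m), for 0.1 s.
2. the seal ring lies flat in the well of the cell base, let go (horizontal distance between seal_ring and cell_base below 0.005 m and z of seal_ring in the frame of cell_base below 0.0365 m and angle between seal_ring's own z axis and vertical below 0.08 rad and contact force between the fingers and seal_ring below 0.05 N), for 0.2 s.
At the end, for the whole second after the job is handed in: Through the last second the seal ring lies flat in the well (5 mm), the upper half sits on both dowels (3 mm, 0.06 rad, level to 0.03 rad), faces shut to 1.2 mm, the spring plate down more than 2.5 mm, and the robot still bears on the upper half with more than 3 N (horizontal distance between seal_ring and cell_base below 0.005 m and angle between seal_ring's own z axis and vertical below 0.08 rad and horizontal distance between cell_cover and cell_base below 0.003 m and angle between the x axis of cell_cover and the x axis of cell_base, either way round below 0.06 rad and angle between the z axis of cell_cover and the z axis of cell_base, either way round below 0.03 rad and z of cell_cover in the frame of cell_base between 0.037 and 0.0412 m and value of joint spring_plate above 0.0025 m and contact force between any of the fingers, the arm and cell_cover above 3 N and linear speed of cell_cover below 0.01 m/s); the arm keeps its last pose, push and grip.
It fails at once if a bystander is displaced by more than 25 mm (distance of any of stopper, marker, brown_bottle, tube_block, beaker, spatula, dish from where it was at the start of the episode above 0.025 m).
It also fails if it takes over 54 s, if anything falls off the work surface, if the arm or the gripper's body presses on something with over 40 N, if the wrist force passes 120 N, or if a joint passes its speed limit or range.

### The arm

A 6-joint arm with a two-finger parallel gripper is mounted at the origin on the work surface. World frame = base frame: x ahead of the robot, y to its left, z up, the work surface at z = 0. Lengths are in mm, angles in rad, forces in N, time in s.
With the tool pointing down it reaches from about 275 to 825 mm from the base axis. Payload 5.2 kg.
Tool frame: the origin (TCP) lies at the very end of the fingers, on their centre line; the grasp point (between the pads) lies 19 mm behind it; z points along the fingers, y is the line along which they close (so a half turn about z gives the same grasp; the last joint's range is limited). The gripper opens to 93 mm and grips with 3 to 60 N. Pads are 15 mm wide; open, the fingers measure 128 mm over their backs; the gripper's body (75 mm by 188 mm) begins 65 mm behind the grasp point.
Start: joints at [1.104, 0.259, 1.535, -0, 1.348, -0.203], TCP at [143.39, 530.984, 218.653] pointing down, gripper open.
Joint ranges: [-3.14, 3.14], [-0.91, 2.08], [0.19, 2.58], [-1.22, 4.36], [0.22, 2.71], [-3.12, 3.12]. Speed limits (rad/s): [2.57, 2.57, 3.14, 3.14, 3.14, 3.14].

### API

Orientations are given as [roll, pitch, yaw] about the fixed x, y, z axes, in that order (R = Rz(yaw) Ry(pitch) Rx(roll)).
In Python, from bench import robot gives the robot as it stands. The module is installed in compiled form; this text tells all that it offers. Calls block until the motion is done:
- robot.move_ptp(position, orientation): joint-space move of the TCP to a pose.
- robot.move_linear(position, ori=None, speed=150, f_stop=None): straight line of the TCP; ori=None keeps the orientation; speed is the mean speed in mm/s. With f_stop (N) it stops when the force on the tool has changed by that much, and returns True; else False.
- robot.move_j(angles): joint-space move.
- robot.move_gripper(opening): opening from 0.0 (shut) to 1.0 (fully open); the grip force is fixed at half the most; returns when the fingers have stopped.
- robot.sleep(seconds).
- robot.inverse_kinematics(position, orientation): joint angles nearest the present ones, or None.
- robot.get_image(name): name is "scene" or "side" or "wrist"; returns a dict with "img" (400x640x3 uint8, blue, green, red), "fovy" (degrees; the focal length in pixels is half the picture's height over the tangent of half this angle, whatever the lens; pixels are square), "cx", "cy" (the principal point, pixels), "eye" and "orientation" of the camera in the world. Camera axes: x right, y down, z forward; pixel columns grow to the right and rows downward; lengths in mm; the calibration is good to about 2 mm. A picture is of the moment at which its call begins. There is no depth.
A pose or a line that the arm cannot do raises robot.MotionError and nothing moves.
- robot.hand_in(): hands the job in; it is judged then, once.
Readings, each from a call of its own:
- robot.current_t(): time.
- robot.current_qpos(): joint angles.
- robot.current_joint_vel(): joint speeds.
- robot.current_joint_efforts(): joint torques, N m.
- robot.current_tcp_pos(): TCP position.
- robot.current_eef_rot(): TCP orientation.
- robot.current_contact_force(): force on the tool from outside, world axes, zero at the start.
- robot.current_ft_torque(): the same for the moment, N m.
- robot.current_gripper_width(): opening from 0.0 (shut) to 1.0 (fully open).
- robot.current_finger_force(): force on a finger pad.
Only numpy, scipy, OpenCV 4.12 (cv2) and the standard library are available. Lean on these libraries where they do the work, as an engineer would, in place of code of your own. Each camera call takes 0.05 s, during which the arm holds its last target. There are 200 camera calls.

## Working session

There is one attempt and no reset: what is moved stays moved. The work goes in short steps, each a Python script; the robot and the scene stay as the last script left them, time stands still between calls to the robot, and variables do not carry over. Pictures are saved under pics/ and viewed, at most 10 in all, crops included, and the job is handed in when it is done.

```bash
mkdir -p pics
python3 - <<'E'
from bench import robot
import cv2,json
for n in ["scene","side","wrist"]:
    d=robot.get_image(n); cv2.imwrite(f"pics/{n}0.png",d["img"])
    print(n,{k:v for k,v in d.items() if k!="img"})
print(robot.current_t(),robot.current_eef_rot())
E
```

```text
scene {'fovy': 45.67466787655174, 'cx': 323.41993699198764, 'cy': 206.82497421644308, 'eye': array([1248.13132553,  757.51601665,  812.16788818]), 'orientation': array([-2.20184366,  0.00790137,  2.42881136])}
side {'fovy': 55.441828832741706, 'cx': 318.8088914520392, 'cy': 199.33913338591432, 'eye': array([248.78531712, 556.21274179, 771.41711593]), 'orientation': array([-2.37924854,  0.00545907, -2.57895864])}
wrist {'fovy': 60.15498073451556, 'cx': 325.3391183258994, 'cy': 199.99548883223346, 'eye': array([ 79.00541264, 547.51569896, 383.8810217 ]), 'orientation': array([2.89656627e+00, 2.66784790e-03, 1.30750469e+00])}
0.15 [-3.14031603e+00 -2.80506553e-04  2.87774451e+00]
```

View pics/scene0.png

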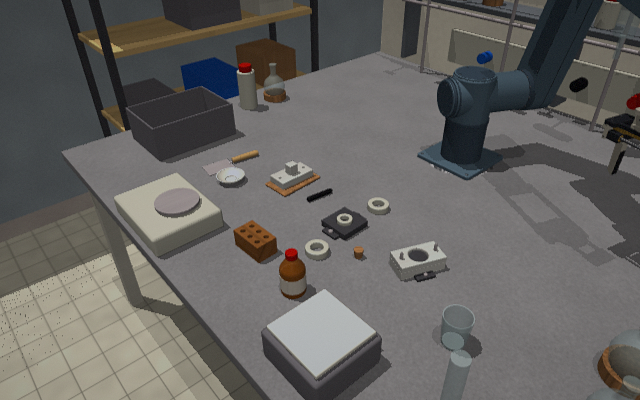

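View pics/side0.png

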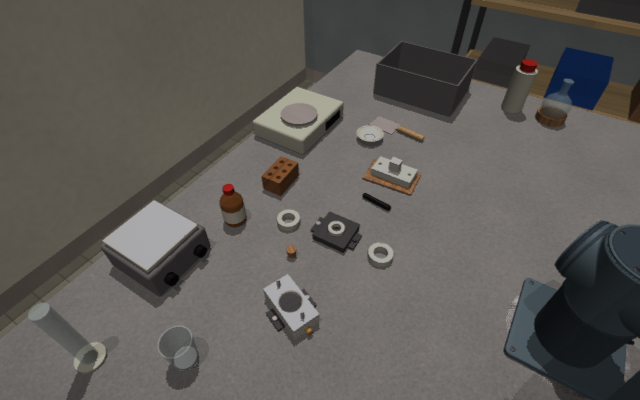

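View pics/wrist0.png

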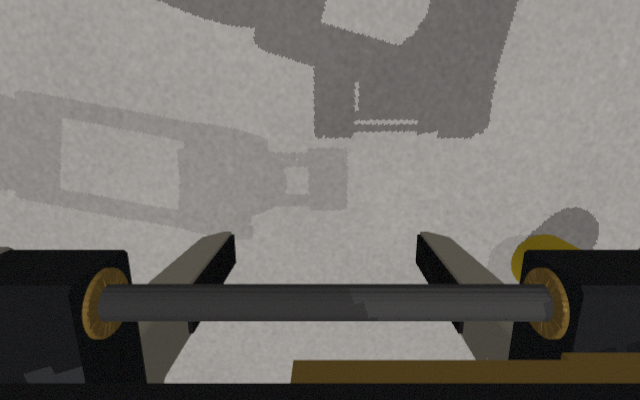

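The scene view shows the die with the small ring at (344,218), the cell base at (418,258) and the cover grip at (292,167). In the side view they are at (336,228), (291,300) and (396,165). The wrist view shows only the empty bench.

```bash
cat > h.py <<'E'
import numpy as np, cv2
from scipy.spatial.transform import Rotation as Ro
from bench import robot
def ray(d,u,v):
    f=200/np.tan(np.radians(d["fovy"]/2))
    r=Ro.from_euler("xyz",d["orientation"]).as_matrix()@np.array([(u-d["cx"])/f,(v-d["cy"])/f,1])
    return np.array(d["eye"]),r/np.linalg.norm(r)
def on(d,p,z):
    e,r=ray(d,*p); return e+r*(z-e[2])/r[2]
def tri(*obs):  # obs: (d,(u,v))
    A=0;b=0;L=[]
    for d,p in obs:
        e,r=ray(d,*p);P=np.eye(3)-np.outer(r,r);A=A+P;b=b+P@e;L.append((P,e))
    x=np.linalg.solve(A,b); return x,[round(float(np.linalg.norm(P@(x-e))),2) for P,e in L]
E
python3 - <<'E'
from h import *
s=robot.get_image("scene");d=robot.get_image("side")
for n,a,b in [("ring",(344,217),(336.5,227)),("well",(418,255),(291,301)),("grip",(292,167),(396,165)),
 ("dowelA",(403,252),(279,285)),("dowelB",(436,247),(303,315)),("stopper",(359,251),(291,250)),("marker",(320,194),(377,201)),
 ("ringbig1",(378,205),(380,254)),("ringbig2",(317,249),(288,219)),("bottlecap",(291,254),(228,188)),("block",(256,238),(281,173)),("dish",(231,176),(370,134)),("beaker",(457,315),(177,345))]:
    x,e=tri((s,a),(d,b)); print(n,x.round(),e)
# wrist camera in tool frame
w=robot.get_image("wrist");R=Ro.from_euler("xyz",robot.current_eef_rot())
print(R.inv().apply(w["eye"]-robot.current_tcp_pos()),(R.inv()*Ro.from_euler("xyz",w["orientation"])).as_matrix().round(3))
for y in (0,1.57,-1.57,3.14): print(y,robot.inverse_kinematics([500,250,250],[3.1416,0,y]))
E
```

```text
ring [541.  16.  29.] [0.62, 0.62]
well [516. 251.  37.] [1.42, 1.42]
grip [ 505. -259.   48.] [0.23, 0.23]
dowelA [554. 238.  57.] [2.43, 2.43]
dowelB [473. 269.  50.] [1.54, 1.54]
stopper [600. 133.  21.] [1.6, 1.6]
marker [ 500. -134.   11.] [1.16, 1.16]
ringbig1 [415.  23.  13.] [0.24, 0.24]
ringbig2 [668.  51.  13.] [1.46, 1.46]
bottlecap [796. 115. 115.] [1.62, 1.62]
block [774. -65.  35.] [1.62, 1.62]
dish [ 651. -386.   18.] [1.65, 1.65]
beaker [632. 448.  75.] [3.26, 3.26]
[  66.4295735    -0.62827688 -165.86158281] [[ 0.    -0.97  -0.243]
 [ 1.     0.001 -0.001]
 [ 0.001 -0.243  0.97 ]]
0 [2.64116546e-01 2.56157844e-01 1.46133070e+00 7.16865603e-06
 1.42410219e+00 1.83491183e+00]
1.57 [2.64120006e-01 2.56164466e-01 1.46132191e+00 1.94437977e-06
 1.42411337e+00 2.64916049e-01]
-1.57 [ 2.64122574e-01  2.56155634e-01  1.46133364e+00 -1.93298591e-06
  1.42409629e+00 -2.87826612e+00]
3.14 [ 2.64126040e-01  2.56162267e-01  1.46132483e+00 -7.16553521e-06
  1.42410749e+00 -1.30507659e+00]
```

```bash
cat > look.py <<'E'
from h import *
import pickle
def look(name,t,yaws,dx=95):
    out=[]
    for i,y in enumerate(yaws):
        p=np.array(t,float); p[:2]-=dx*np.array([np.cos(y),np.sin(y)]); p[2]+=100
        robot.move_ptp(list(p),[np.pi,0,y]); robot.sleep(.15)
        d=robot.get_image("wrist"); out.append(d)
    pickle.dump(out,open(f"{name}.pkl","wb")); return out
E
python3 - <<'E'
from look import *
B=look("base",[514,253,40],[1.2,1.2-np.pi]); print(robot.current_t())
D=look("die",[541,16,30],[1.2-np.pi,1.2]); print(robot.current_t())
C=look("cov",[505,-259,50],[1.2,1.2-np.pi]); print(robot.current_t())
g=np.vstack([np.hstack([x[0]["img"][:300],x[1]["img"][:300]]) for x in (B,D,C)])
cv2.imwrite("pics/g.png",cv2.resize(g,(800,562),interpolation=cv2.INTER_AREA))
E
```

```text
4.9583
8.675
13.0583
```

View pics/g.png

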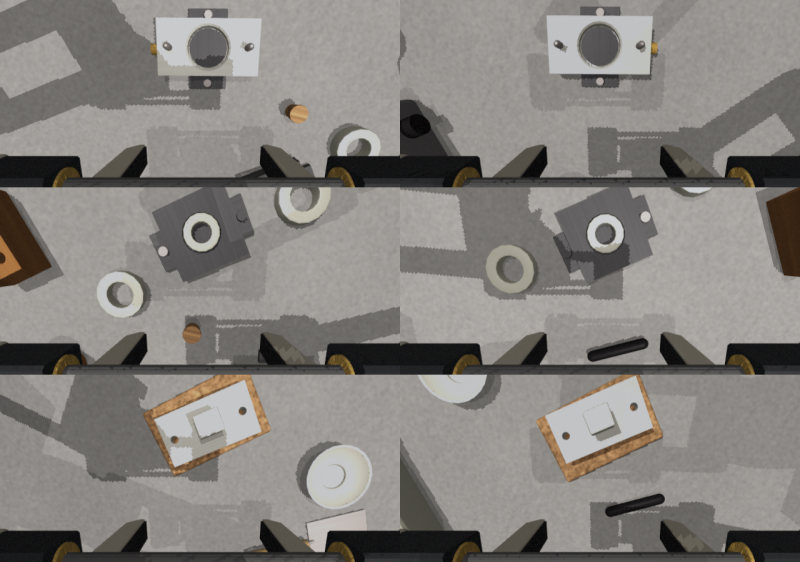

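The six wrist views each show their target whole. In original pixels, the base is near (334,75) and (318,72), the ring near (322,75) and (328,75), and the cover grip near (332,80) and (318,70). I'll enlarge these for edge detail.

Run:
```python
import pickle,cv2,numpy as np
B,D,C=[pickle.load(open(f"{n}.pkl","rb")) for n in ("base","die","cov")]
def cr(d,x,y): return cv2.resize(d["img"][y:y+150,x:x+200],None,fx=1.95,fy=1.95,interpolation=cv2.INTER_CUBIC)
o=[(B[0],235,0),(B[1],220,0),(C[0],230,5),(C[1],210,0)]
I=[cr(*a) for a in o]
cv2.imwrite("pics/crop.png",np.vstack([np.hstack(I[:2]),np.hstack(I[2:])]))
```

```text
(no output)
```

View pics/crop.png

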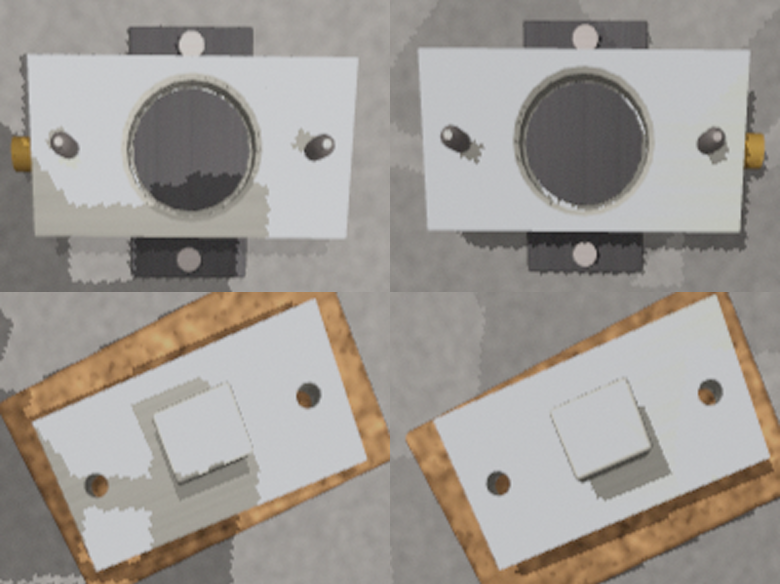

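Crops: the top-face corners of the base and cover, the grip-block corners, the dowel tips and the cover holes are all sharp. I'll refine these corners to subpixel and triangulate them.

Run:
```python
from h import *
import pickle
B,D,C=[pickle.load(open(f"{n}.pkl","rb")) for n in ("base","die","cov")]
def sub(d,pts,off,w=4):
    g=cv2.cvtColor(d["img"],cv2.COLOR_BGR2GRAY)
    p=(np.array(pts,np.float32)+.5)/1.95-.5+np.array(off,np.float32)
    q=cv2.cornerSubPix(g,p.astype(np.float32).reshape(-1,1,2).copy(),(w,w),(-1,-1),(3,50,.01)).reshape(-1,2)
    print("shift",np.abs(q-p).max(1).round(1)); return q
def both(n,S,a,oa,b,ob,w=4,refine=True):
    f=(lambda d,p,o:sub(d,p,o,w)) if refine else (lambda d,p,o:(np.array(p)+.5)/1.95-.5+np.array(o))
    pa,pb=f(S[0],a,oa),f(S[1],b,ob); k=len(a)//2
    pb=np.roll(pb,k,0)
    X=[tri((S[0],u),(S[1],v)) for u,v in zip(pa,pb)]
    P=np.array([x[0] for x in X]); print(n,P.round(1).tolist(),"res",[x[1][0] for x in X],"mean",P.mean(0).round(2)); return P
P=both("base",B,[(28,56),(357,58),(346,238),(36,236)],(235,0),[(28,47),(360,50),(351,233),(38,230)],(220,0))
def ang(P): v=(P[1]-P[0])+(P[2]-P[3]); w=(P[1]-P[2])+(P[0]-P[3]); print("ang x",np.arctan2(v[1],v[0]),"from y",np.arctan2(w[1],w[0])-np.pi/2,"len",np.linalg.norm(v)/2,np.linalg.norm(w)/2)
ang(P)
T=both("dowel",B,[(57,137),(326,143)],(235,0),[(57,131),(327,135)],(220,0),refine=False); v=T[1]-T[0];print(np.arctan2(v[1],v[0]),np.linalg.norm(v))
P=both("cover",C,[(33,131),(317,6),(367,171),(97,280)],(230,5),[(45,128),(328,1),(380,167),(110,279)],(210,0)); ang(P)
P=both("grip",C,[(154,120),(230,91),(250,156),(180,185)],(230,5),[(160,118),(237,85),(260,149),(190,180)],(210,0),3); ang(P)
obs=[]
for d,c in zip(D,[(321,75),(328,75)]):
    m=cv2.inRange(d["img"],(125,125,125),(255,255,255)); cs,_=cv2.findContours(m,cv2.RETR_CCOMP,cv2.CHAIN_APPROX_NONE)
    for q in cs:
        (x,y),r=cv2.minEnclosingCircle(q)
        if np.hypot(x-c[0],y-c[1])<12 and 8<r<60: print("ringc",x,y,r,cv2.fitEllipse(q))
```

```text
shift [1.3 0.4 0.4 0.7]
shift [0.4 0.2 1.3 0.4]
base [[474.1, 301.0, 41.8], [586.0, 257.2, 39.5], [562.4, 197.7, 39.6], [450.7, 241.8, 39.2]] res [0.04, 0.02, 0.05, 0.1] mean [518.31 249.45  40.01]
ang x -0.37461836635653784 from y -0.3774697412899597 len 120.14664742126753 63.8155829350054
dowel [[476.7, 266.6, 68.8], [560.0, 232.7, 66.9]] res [0.15, 0.18] mean [518.35 249.62  67.82]
-0.387120155041107 89.87809465200839
shift [1.  1.3 3.2 0.1]
shift [1.3 1.4 0.6 0.5]
cover [[449.1, -231.6, 28.2], [569.3, -230.2, 29.2], [574.8, -299.1, 7.3], [449.8, -296.7, 28.0]] res [0.24, 0.05, 0.26, 0.09] mean [ 510.77 -264.41   23.19]
ang x -0.004187815662579717 from y 0.04697102037176748 len 123.0268906752661 67.90564435914122
shift [1.7 1.9 2.2 2.7]
shift [1.2 1.9 0.  0. ]
grip [[495.3, -252.4, 69.4], [522.1, -251.6, 72.9], [524.6, -275.7, 55.8], [495.4, -275.5, 65.4]] res [0.07, 0.4, 0.24, 0.86] mean [ 509.37 -263.79   65.88]
ang x 0.010423811243607115 from y 0.05563575535115994 len 28.138558766692306 25.87755790532795
ringc 321.5 71.25409698486328 30.944570541381836 ((321.8692932128906, 71.27548217773438), (57.06039047241211, 61.1207389831543), 0.07510724663734436)
ringc 322.0 71.5 18.200374603271484 ((321.8985900878906, 71.56868743896484), (34.14994812011719, 35.52226257324219), 173.86094665527344)
ringc 328.29888916015625 73.10335540771484 30.638551712036133 ((328.3606262207031, 73.17831420898438), (57.55722427368164, 60.40738296508789), 6.939021110534668)
ringc 328.5 74.0 18.172880172729492 ((328.3821105957031, 74.05683898925781), (33.5014533996582, 35.1010627746582), 3.5109710693359375)
```

Run:
```python
from h import *
import pickle
D,C=[pickle.load(open(f"{n}.pkl","rb")) for n in ("die","cov")]
def both(n,a,b):
    f=lambda p,o:(np.array(p)+.5)/1.95-.5+np.array(o)
    pa,pb=f(a,(230,5)),np.roll(f(b,(210,0)),len(a)//2,0)
    X=[tri((C[0],u),(C[1],v)) for u,v in zip(pa,pb)]; P=np.array([x[0] for x in X])
    print(n,P.round(1).tolist(),[x[1][0] for x in X],P.mean(0).round(2)); return P
both("cover",[(33,131),(317,6),(367,171),(97,280)],[(45,128),(328,1),(380,167),(110,279)])
both("grip",[(154,120),(230,91),(250,156),(180,185)],[(160,118),(237,85),(260,149),(190,180)])
P=both("holes",[(97,193),(308,103)],[(108,191),(320,100)]);v=P[1]-P[0];print(np.arctan2(v[1],v[0]),np.linalg.norm(v))
r,e=tri((D[0],(321.87,71.27)),(D[1],(328.36,73.18)));print("ring top",r,e)
r2,_=tri((D[0],(321.9,71.57)),(D[1],(328.38,74.06)));print(r2)
y=-.3755; o=[np.pi,0,y]
robot.move_ptp([r[0],r[1],90],o)
robot.move_linear([r[0],r[1],23],speed=80,f_stop=8)
print(robot.current_tcp_pos(),robot.current_contact_force())
robot.move_gripper(0.35); print(robot.current_gripper_width(),robot.current_finger_force())
robot.move_gripper(0.0); print(robot.current_gripper_width(),robot.current_finger_force(),robot.current_t())
robot.move_linear([r[0],r[1],110],speed=80)
print(robot.current_gripper_width(),robot.current_t())
d=robot.get_image("wrist");cv2.imwrite("pics/held.png",d["img"])
```

```text
cover [[448.1, -231.5, 23.1], [570.2, -230.0, 26.9], [571.3, -295.8, 21.9], [449.6, -296.5, 29.3]] [0.35, 0.61, 0.54, 0.64] [ 509.8  -263.42   25.29]
grip [[496.0, -252.2, 74.2], [522.8, -252.0, 70.4], [523.6, -274.6, 66.6], [496.2, -274.6, 70.1]] [0.25, 1.05, 0.28, 0.7] [ 509.64 -263.35   70.32]
holes [[463.9, -264.0, 30.2], [555.5, -262.6, 30.6]] [0.25, 0.02] [ 509.7  -263.31   30.37]
0.01583059491510507 91.60860100590749
ring top [543.31615902  14.44211238  32.98614498] [0.01, 0.01]
[543.26575965  14.23358302  29.24268625]
[543.78071241  14.36540659  23.41405952] [ 0.51161006  0.25792546 -0.10072965]
0.45780807534629836 30.00005920417607
0.45706992243495664 29.999774247407913 16.2667
0.4581286212343181 17.5083
```

View pics/held.png

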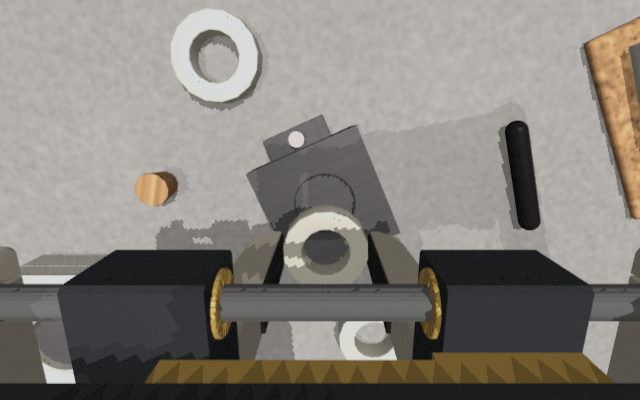

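The wrist picture shows the ring level between the fingers at (327,240) and the die cavity empty at (325,200). Next I place it.

Run:
```python
from h import *
x,y=518.3,249.5; o=[np.pi,0,-.3755]
robot.move_ptp([x,y,100],o)
robot.move_linear([x,y,62],speed=80)
s=robot.move_linear([x,y,44],speed=30,f_stop=6)
print(s,robot.current_tcp_pos(),robot.current_contact_force(),robot.current_t())
if robot.current_tcp_pos()[2]<47:
    robot.move_gripper(1.0); robot.sleep(.2)
    robot.move_linear([x,y,130],speed=150)
    q=-.3755; p=[x-60*np.cos(q),y-60*np.sin(q),150]
    robot.move_ptp(p,o); robot.sleep(.1)
d=robot.get_image("wrist");cv2.imwrite("pics/placed.png",d["img"]); print(robot.current_t())
import pickle; pickle.dump(d,open("placed.pkl","wb"))
```

```text
False [518.33408976 249.54681311  43.97831362] [-0.20162647  0.27212215 -0.05905094] 19.875
22.2583
```

View pics/placed.png

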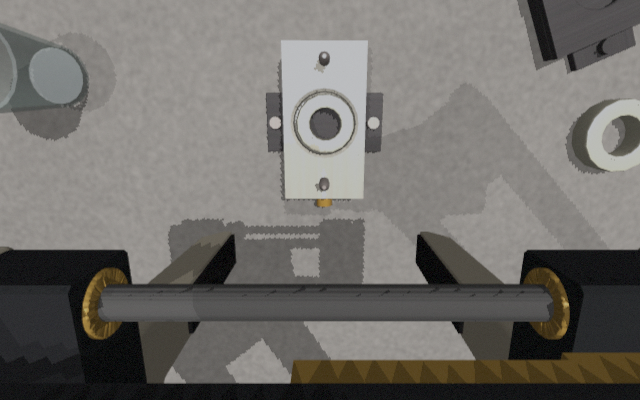

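The picture shows the ring flat and concentric in the well at (325,123), with the dowels at (324,58) and (324,185). Next is the cover.

Run:
```python
from h import *
x,y=509.7,-263.4; o=[np.pi,0,.013]
robot.move_ptp([x,y,115],o)
s=robot.move_linear([x,y,31.5],speed=80,f_stop=6)
print(s,robot.current_tcp_pos(),robot.current_contact_force())
robot.move_gripper(0.0); w=robot.current_gripper_width(); z0=robot.current_tcp_pos()[2]
print(w,robot.current_finger_force(),z0,robot.current_t())
if w>.2:
    robot.move_linear([x,y,150],speed=120)
    print(robot.current_contact_force(),robot.current_gripper_width())
    x,y=518.3,249.5
    robot.move_ptp([x,y,150],[np.pi,0,-.3755])
    h=z0-8
    robot.move_linear([x,y,h+66],speed=100); robot.sleep(.2)
    f0=robot.current_contact_force()
    s=robot.move_linear([x,y,h+50],speed=25,f_stop=6)
    print(s,robot.current_tcp_pos(),"underside",robot.current_tcp_pos()[2]-h,f0,robot.current_contact_force(),robot.current_ft_torque())
for n in ("scene","side"): cv2.imwrite(f"pics/{n}1.png",robot.get_image(n)["img"])
print(robot.current_t())
```

```text
False [ 510.12182571 -263.71350026   32.08179234] [-0.04142042 -0.94357571 -0.77326327]
0.2759980496448302 29.9998739361763 31.480153868061077 26.4417
[ 0.31687179  0.32909174 -3.24636463] 0.2800584341301133
False [518.27924487 249.4922664   73.43649546] underside 49.95634159273379 [ 0.34818983  0.06445333 -3.12704659] [-0.99107224  0.35424174 -3.63046126] [ 0.10478859  0.1619049  -0.02068143]
31.2917
```

Run:
```python
from h import *
x,y=518.3,249.5; h=23.48
for t in (44.5,42,40.5,39.5,38.5,37.5):
    s=robot.move_linear([x,y,h+t],speed=20,f_stop=22); robot.sleep(.2)
    F=robot.current_contact_force()
    print(t,s,(robot.current_tcp_pos()[2]-h).round(2),F.round(1),robot.current_t())
    if s or F[2]>15: break
for n in ("scene","side"):
    d=robot.get_image(n)["img"]; cv2.imwrite(f"pics/{n}2.png",d)
    if n=="side": cv2.imwrite("pics/z.png",cv2.resize(d[220:370,190:390],None,fx=3.9,fy=3.9,interpolation=cv2.INTER_CUBIC))
```

```text
44.5 False 44.48 [ 0.3  0.1 -3.3] 31.9167
42 False 42.45 [-1.5 -0.4  4.9] 32.3917
40.5 False 40.95 [-1.6 -0.   5.3] 32.8417
39.5 False 40.07 [-2.7 -0.9  6.4] 33.2917
38.5 False 39.93 [-4.4 -2.1 12.7] 33.7417
37.5 False 39.94 [-6.5 -2.  19.5] 34.1917
```

View pics/z.png

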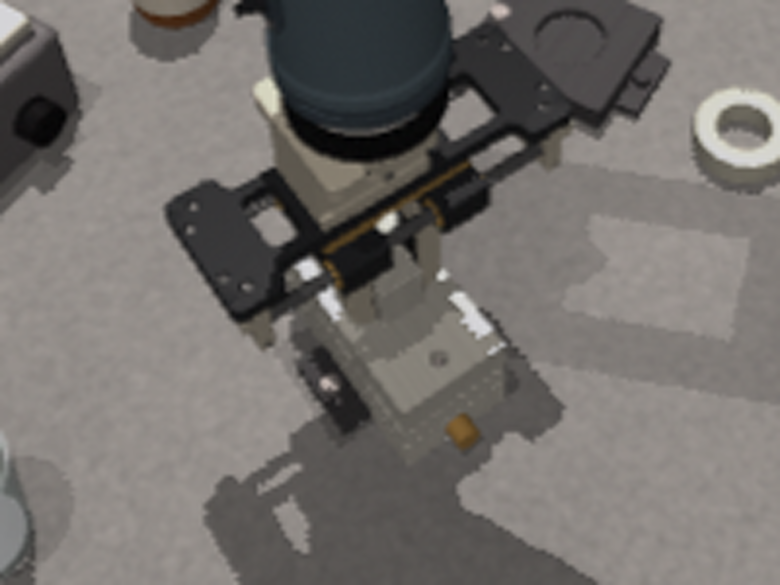

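The cover sits flush on the base with the dowel visible in its hole at (438,358). The TCP stopped with the underside at 39.9 mm and the push at 19.5 N, so the cell is shut.

Run:
```python
from h import *
robot.sleep(.3); print(robot.current_contact_force(),robot.current_tcp_pos(),robot.current_t())
print(robot.hand_in())
```

```text
[-6.77190798 -2.81978944 19.10595846] [518.58112918 249.55888631  63.42282057] 34.5917
the job is handed in; nothing more can be done
None
```

The job is handed in, though the judge returned no verdict: the ring is in the well, and the cover is on both dowels, pressed shut (underside 39.9 mm above the bench) and still held with about 19 N, at 34.6 s.

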